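# Snap the replacement fuse into its clips and keep it pressed home

## Task

Refit the fuse on the drive's power plate: two white cartridge fuses lie on the freely spinning turntable; take the longer one off it and press it level, caps over clips, into the brass spring clips of the black fuse base, until the clips give with a sudden drop in force and both caps sit fully down on the base. Then keep bearing down on it with a moderate push (about 15 N, never brute force) and finish just so, hand still on the fuse and pushing: do not let go. Leave the other two parts upright on the turntable and disturb nothing else on the bench.

Things in the scene. Friction and masses are not known exactly. Their poses are not given: they have to be found in the camera images.
- long_fuse: Long cartridge fuse: white barrel, pale metal end caps, 76 long (y), 22 diameter, 65 to 135 g, lying level. Origin: middle of its length on its underside; y along the fuse, z up. Either end may go either way. Grip it across (along its x) near the middle, where 44 mm of it are 20 wide with flat sides; the caps (last 15 mm each end) must stay free for the clips.
- short_fuse: The other white cartridge fuse, 58 long (y), 20 diameter, also lying on the turntable; not wanted. Origin: middle of its underside.
- standoff: Dark red ribbed insulator, 38 diameter, 41 high, standing on the turntable; not wanted. Origin: centre of its underside.
- turntable: Assembly turntable; origin on the bench at the spin axis. Its black rubber-topped disc, 250 diameter, has its flat top 28 mm above the bench and hardly any friction: an uneven touch on a part or the disc sets it turning, so read the part again after a touch. The three parts on it lie with their centres about 65 mm from the axis and 112 mm apart.
- fuse_home (a point): Where the middle of the long fuse's underside is when it is fully home: midway between the two clips of the fuse base, level with their flat brass seat, 29 mm above the bench. y runs along the base from clip to clip, x across it, z up. The fuse may lie either way round.
- clip_left (a point): Middle of the throat of the left (+y) brass clip, 30.5 mm from fuse_home along y and 18 mm above it; the right clip mirrors it. Each clip is a pair of sprung leaves, 11 mm wide (y): throat 17 mm wide here, flared tips 32 mm apart 7 mm higher. The caps meet the leaves with the fuse's underside about 15 to 17 mm above home.
- clip_left_far (a joint): Opening of the far leaf of the left clip, rad: 0 relaxed, about 0.1 as the fuse's widest part passes the throat, near 0 when home; four leaves alike. Pressing in takes up to about 12 to 22 N in all, most 9 to 12 mm above home; past 7 mm above home the force falls away within a few mm to a slight pull downward (about 5 N), then the fuse meets the rigid seat.
- fuse_seat: The two flat brass faces (24 x 13 mm, rigid) in the clips on which the caps rest when home. The body's origin is 24 mm below their top, midway between them. The sprung leaves alone press a seated fuse on them with about 3 to 9 N; the hand's push adds to that.
- fuse_base: Black moulded base of the clips, 34 x 134 x 10 mm, long along y. Origin: centre of its underside, 5 mm above the bench. Between the clips its top lies 14 mm below fuse_home, so fingertips may reach 10 mm below the fuse there. It is screwed to a fixed aluminium plate, 85 x 230 x 5 mm.
- panel_contactor: Beige contactor block, 62 (x) x 45 (y) mm, its top 82 mm above the bench; fixed on the same plate beside the fuse base, in line with the clips: its centre lies 116 mm to the left (+y) of fuse_home. Origin: centre of its underside.
- chassis_corner (a point): Upper near right corner of the big open drive chassis (fixed). Its right side wall runs from here straight away from the robot (+x), its front lies along +y for 0.6 m; everything behind this corner is walled to this height, and a low metal floor sticks out 75 mm in front. Go round in front of it.
- caliper: Steel caliper, 254 long, lying on the bench at the far left; leave alone. Origin: middle of its underside.
- wide_brush: Wide flat paint brush with a wooden handle, 76 x 220 x 24 mm, lying beyond the turntable; leave alone. Origin: middle of its underside.
- tape_red: Roll of red tape, 60 diameter, 19 high, lying left of the plate with the fuse base; leave alone. Origin: centre of its underside.
Things that resemble listed ones, but are neither listed nor needed, are in the scene too. There is more than one size of the standoff; the job needs the smaller.

How it is judged (in metres and radians):
On the way, in this order (a step that is already met when the one before it is completed fails the run):
1. the long fuse is held clear above the turntable (underside over 65 mm above the bench) (height (world z) of long_fuse above 0.065 m and contact force between long_fuse and the fingers above 1 N and horizontal distance between long_fuse and turntable below 0.15 m), for 0.1 s.
2. the long fuse has snapped home: both caps down in the clips (z of long_fuse in the frame of fuse_home between -0.003 and 0.002 m and x of long_fuse in the frame of fuse_home between -0.003 and 0.003 m and y of long_fuse in the frame of fuse_home between -0.006 and 0.006 m and angle between the y axis of long_fuse and the y axis of fuse_home, either way round below 0.06 rad), for 0.1 s.
At the end, for the whole second after the job is handed in: Long fuse home: underside within 2 mm of seat height, 3 mm across, 6 mm along, 0.06 rad; fingers still on it and the seat loaded with 12 to 50 N (clips alone: 3 to 9 N); short fuse and upright insulator still on the turntable (all of step 2 and contact force between long_fuse and fuse_seat between 12 and 50 N and contact force between long_fuse and the fingers above 1 N and height (world z) of each of short_fuse, standoff above 0.02 m and angle between standoff's own z axis and vertical below 0.3 rad); the arm keeps its last pose, push and grip.
It fails at once if the fuse is rammed onto its seat with more than 80 N (contact force between long_fuse and fuse_seat above 80 N).
It fails at once if the short fuse or the insulator falls off the turntable or the insulator is tipped over (height (world z) of any of short_fuse, standoff below 0.02 m or angle between standoff's own z axis and vertical above 0.6 rad).
It fails at once if the caliper, the brush or the tape roll is shoved more than 30 mm (distance of any of caliper, wide_brush, tape_red from where it was at the start of the episode above 0.03 m).
It also fails if it takes over 69 s, if anything falls off the work surface, if the arm or the gripper's body presses on something with over 40 N, if the wrist force passes 120 N, or if a joint passes its speed limit or range.

## Robot

A 6-joint arm with a two-finger parallel gripper is mounted at the origin on a cart in front of the work surface, level with it; the furniture and walls round the work are solid. World frame = base frame: x ahead of the robot, y to its left, z up, the work surface at z = 0. Lengths are in mm, angles in rad, forces in N, time in s.
With the tool pointing down it reaches from about 300 to 875 mm from the base axis. Payload 6.4 kg.
Tool frame: the origin (TCP) lies between the finger pads; the fingertips stand 11 mm ahead of it and the grasp point (between the pads) lies 8 mm behind it; z points along the fingers, y is the line along which they close (so a half turn about z gives the same grasp; the last joint's range is limited). The gripper opens to 85 mm and grips with 20 to 120 N. Pads are 22 mm wide; open, the fingers measure 114 mm over their backs; the gripper's body (76 mm by 85 mm) begins 54 mm behind the grasp point. The pads swing forward as they close: fully open they stand 13 mm farther back than shut.
Start: joints at [1.129, 0.181, 1.607, -0, 1.354, -0.206], TCP at [134.319, 559.106, 242.288] pointing down, gripper open.
Joint ranges: [-2.99, 2.99], [-0.89, 2.07], [0.3, 2.58], [-1.14, 4.28], [0, 2.63], [-3.12, 3.12]. Speed limits (rad/s): [2.57, 2.57, 3.01, 3.14, 3.14, 3.14].

## Interface

Orientations are given as a unit quaternion [w, x, y, z].
In Python, from workcell import robot gives the robot as it stands.
- The arm moves only by the tool servo_tool, never from a script. Its argument "deltas" is a list of rows, each an object of numbers: "x", "y", "z": the shift along the tool's x, y, z in m; "rx", "ry", "rz": the turn, a rotation vector about the tool's x, y, z in rad. In form: [{"x": .., "y": .., "z": .., "rx": .., "ry": .., "rz": ..}, ...]. A call has 1 to 20 rows; each row shifts and turns the commanded pose from where the row before left it, along the tool's axes as they then stand; what a row does not reach is not made up. A row lasts 1/12 s, in which the tool goes at most 41.7 mm and 7.16 degrees, less where a joint would pass 70% of its speed; a pose out of reach is approached as far as the arm can. A call is refused whole if a number of a shift passes 0.0417 or a number of a turn 0.125, either way. A call with a gripper value outside its range is refused whole. "claw" is the closure in counts, from 0 (fully open) to 255 (shut), set as the call begins (left out, the last holds). The fingers move at their own pace and stop on an object; "squeeze" is the grip in N (left out, the last holds). Time passes only in rows, so rows that do not move let the fingers close. It gives the time, the measured TCP pose, the force, the opening and the grip force at its end, in the units of the state.
- robot.sense(): the state, without advancing time (a new reading comes with each control period).
- robot.grab_frame(name): name is "scene" or "top"; returns a dict with "frame" (400x640x3 uint8, red, green, blue), "fx", "fy", "cx", "cy" (pixels), "world_to_cam" (4x4, takes a point from world to camera coordinates). Camera axes: x right, y down, z forward; pixel columns grow to the right and rows downward; lengths in mm; the calibration is good to about 2 mm. A picture is of the moment at which its call begins. There is no depth.
- robot.sign_off(): hands the job in; it is judged then, once.
The state is a dict: "time_s": time; "qpos": joint angles; "dq": joint speeds; "joint_torque": joint torques, N m; "tool_pos": TCP position; "ee_rot": TCP orientation; "force": force on the tool from outside, world axes, zero at the start; "wrist_torque": the same for the moment, N m; "grip_width": finger opening in mm; "finger_force": force on a finger pad.
Only numpy, scipy, OpenCV 4.12 (cv2) and the standard library are available. Lean on these libraries where they do the work, as an engineer would, in place of code of your own. Each camera call takes 0.05 s, during which the arm holds its last target. There are 200 camera calls.

## Working session

There is one attempt and no reset: what is moved stays moved. The work goes in short steps, Python scripts to look and compute and a tool call to move; the robot and the scene stay as the last step left them, time stands still between calls to the robot, and variables do not carry over. Pictures are saved under pics/ and viewed, at most 10 in all, crops included, and the job is handed in when it is done.

Besides the shell and the picture viewer there is one more tool, called after "Request:" as name(argument=value, ...), one argument or row to a line, values as JSON. servo_tool: Moves the arm, as the interface text tells. Its arguments: {"type":"object","properties":{"deltas":{"type":"array"},"claw":{"type":"number"},"squeeze":{"type":"number"}},"required":["deltas"]}

```bash
mkdir -p pics
cat > h.py <<'E'
import numpy as np, cv2
from workcell import robot
def grab(n,save=None):
    f=robot.grab_frame(n); 
    if save: cv2.imwrite('pics/'+save,f['frame'][:,:,::-1])
    return f
def ray(f,u,v,z):
    T=np.array(f['world_to_cam']);R=T[:3,:3];t=T[:3,3]
    c=-R.T@t; d=R.T@np.array([(u-f['cx'])/f['fx'],(v-f['cy'])/f['fy'],1])
    return c+d*(z-c[2])/d[2]
def proj(f,p):
    T=np.array(f['world_to_cam']);q=T[:3,:3]@np.array(p)+T[:3,3]
    return np.array([f['fx']*q[0]/q[2]+f['cx'],f['fy']*q[1]/q[2]+f['cy']])
E
python3 - <<'E'
from h import *
for n in('scene','top'):
    f=grab(n,n+'0.png'); T=np.array(f['world_to_cam']); print(n,f['fx'],f['cx'],f['cy'],-T[:3,:3].T@T[:3,3],T[:3,:3].round(3).tolist())
print(robot.sense())
E
```

```text
scene 457.7652531317057 319.8825037366496 199.29253421507653 [   95.78618791 -1047.83360079  1096.42993048] [[0.909, -0.417, -0.005], [-0.255, -0.546, -0.798], [0.33, 0.727, -0.603]]
top 476.3119368488347 317.11608677799626 195.4153429331615 [ 317.83225222   70.36755539 1670.41993143] [[-0.024, -1.0, -0.001], [-0.983, 0.023, -0.18], [0.18, -0.004, -0.984]]
{'time_s': 0.1, 'qpos': array([ 1.12872089e+00,  1.81481247e-01,  1.60788808e+00,  4.32461539e-06,
        1.35381462e+00, -2.06311498e-01]), 'dq': array([-0.0001006 , -0.00184934, -0.00243286,  0.00209068, -0.00051704,
        0.00013471]), 'joint_torque': array([ 1.74521920e-04, -4.45881593e+01, -3.52235520e+01, -3.12315988e-04,
        4.26480139e-03, -8.20849266e-06]), 'tool_pos': array([134.09255447, 558.65791624, 241.47571267]), 'ee_rot': array([-2.55449602e-04,  1.17609566e-01,  9.93059594e-01, -7.53526032e-04]), 'force': array([ 0.33993263, -0.16656396,  0.22854073]), 'wrist_torque': array([-0.02102214, -0.06936583, -0.04523006]), 'finger_force': 0.0, 'grip_width': 85.47569927134339}
```

View pics/top0.png

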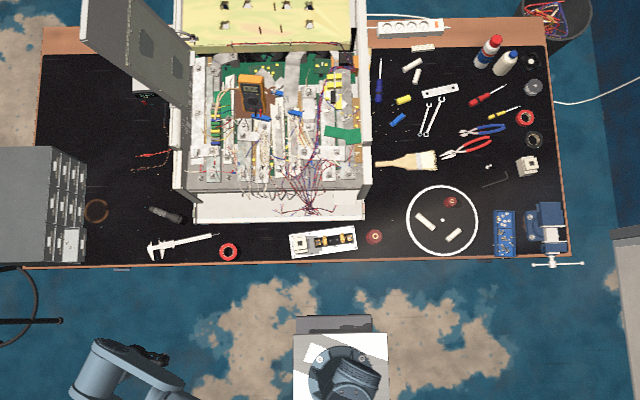

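View pics/scene0.png

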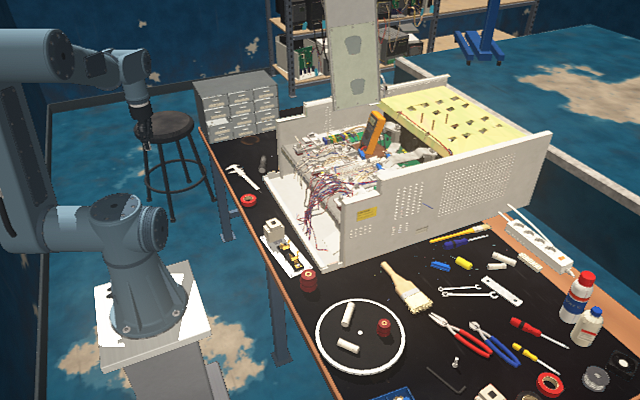

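The top view shows the turntable centred near (443,220), with white fuses at (425,221) and (453,235) and a red standoff at (451,202). The base is at (323,241). White lookalikes lie on the bench at (412,65) and (417,76), and a bigger red standoff stands at (375,237). Next is one close crop to check which fuse is the long one.

Run:
```python
from h import *
f=grab('top');g=grab('scene')
a=cv2.resize(f['frame'][175:265,395:490],None,fx=4.2,fy=4.2,interpolation=2)
c=cv2.resize(f['frame'][215:270,280:390],None,fx=3.6,fy=3.6,interpolation=2)
b=cv2.resize(g['frame'][290:380,310:410],None,fx=3.6,fy=3.6,interpolation=2)
d=cv2.resize(g['frame'][210:285,250:325],None,fx=3,fy=3,interpolation=2)
im=np.zeros((600,800,3),np.uint8)
for m,(y,x) in((a,(0,0)),(b,(0,405)),(c,(385,0)),(d,(370,450))):
    h,w=m.shape[:2];h=min(h,600-y);w=min(w,800-x);im[y:y+h,x:x+w]=m[:h,:w]
cv2.imwrite('pics/crop.png',im[:,:,::-1])
# fuses: white blobs inside the disc; disc rim fit
for n,q,box,z in(('top',f,(175,265,400,485),39),('scene',g,(295,378,315,408),39)):
    y0,y1,x0,x1=box
    m=(q['frame'].min(2)>150).astype(np.uint8); mm=np.zeros_like(m); mm[y0:y1,x0:x1]=m[y0:y1,x0:x1]
    k,l,s,ce=cv2.connectedComponentsWithStats(mm)
    for i in range(1,k):
        if s[i,4]>40:
            ys,xs=np.nonzero(l==i); P=np.array([ray(q,u,v,z)[:2] for u,v in zip(xs,ys)])
            if s[i,2]>60:
                e=cv2.fitEllipse(np.c_[xs,ys].astype(np.float32)); print(n,'rim',e, ray(q,*e[0],28)); continue
            mu=P.mean(0); w,V=np.linalg.eigh(np.cov((P-mu).T)); L=(P-mu)@V
            r=cv2.minAreaRect(P.astype(np.float32))
            print(n,ce[i],s[i],'xy',mu,'axis deg',np.degrees(np.arctan2(V[1,1],V[0,1])),'len',np.ptp(L,axis=0), r)
```

```text
top rim ((441.741943359375, 220.17431640625), (67.23966217041016, 70.45515441894531), 128.93943786621094) [ 521.28332031 -366.11595027   28.        ]
top [424.9609375 221.4609375] [415 213  20  18 128] xy [ 516.85945692 -305.03344523] axis deg 47.25782994726585 len [19.8821034  75.37193429] ((517.01708984375, -305.1164245605469), (75.29669189453125, 19.892486572265625), 46.872642517089844)
top [453.         234.24418605] [446 228  15  13  86] xy [ 470.48108802 -398.36508306] axis deg 126.78132271296793 len [16.97854584 60.38002464] ((470.8309631347656, -398.8471984863281), (16.725502014160156, 60.33989715576172), 37.35362243652344)
scene rim ((360.6517333984375, 337.1456298828125), (69.93440246582031, 86.52493286132812), 93.2706527709961) [ 518.50791834 -382.68993061   28.        ]
scene [347.58571429 344.88571429] [338 338  21  14 140] xy [ 470.26448221 -396.40838249] axis deg 125.75683109707155 len [21.68148469 59.08635883] ((469.3644714355469, -396.3165283203125), (21.39579200744629, 59.00603103637695), 36.9786376953125)
```

View pics/crop.png

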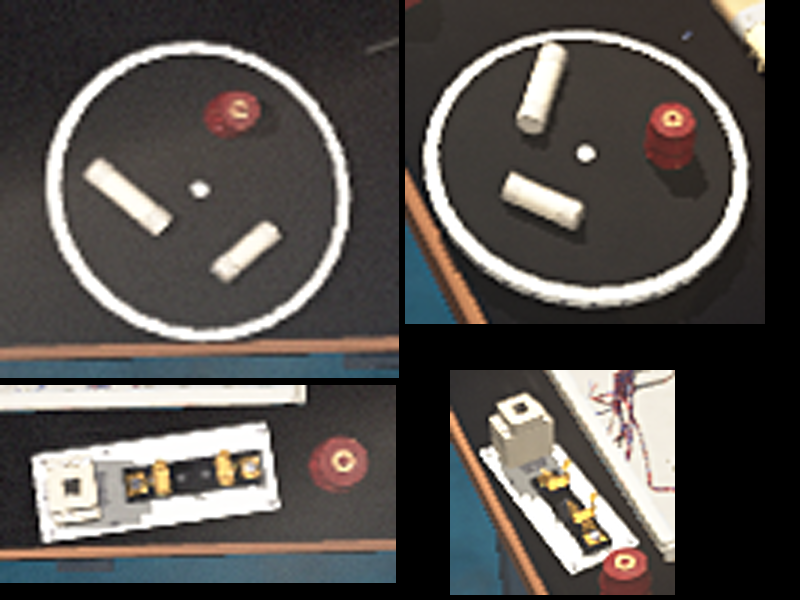

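The crop confirms the choice: the left, 75 mm long piece at top (425,221) is the long fuse, and the 60 mm piece at (453,234) is the short one. Next I zoom in on the fuse base.

Run:
```python
from h import *
f=grab('top');g=grab('scene')
for i in range(3):
    pass
np.save('f.npy',f,allow_pickle=True);np.save('g.npy',g,allow_pickle=True)
a=cv2.resize(f['frame'][222:262,285:362],None,fx=10,fy=7,interpolation=2)
b=cv2.resize(g['frame'][215:280,258:320],None,fx=7,fy=5,interpolation=2)
a=cv2.resize(f['frame'][222:262,285:362],None,fx=8,fy=8,interpolation=0)[:, :616]
b=cv2.resize(g['frame'][230:276,262:312],None,fx=6,fy=6,interpolation=0)
im=np.zeros((600,800,3),np.uint8)
im[:a.shape[0],:a.shape[1]]=a; im[320:320+b.shape[0],:b.shape[1]]=b
b2=cv2.resize(g['frame'][230:276,262:312],None,fx=6,fy=6,interpolation=2);im[320:320+b.shape[0],400:400+b.shape[1]]=b2
cv2.imwrite('pics/base.png',im[:,:,::-1])
for q,(y0,y1,x0,x1) in((f,(222,262,285,362)),(g,(230,276,262,312))):
    I=q['frame'].astype(int); m=((I[:,:,0]-I[:,:,2])>50)&(I[:,:,1]>0.55*I[:,:,0]); mm=np.zeros(m.shape,np.uint8);mm[y0:y1,x0:x1]=m[y0:y1,x0:x1]
    k,l,s,ce=cv2.connectedComponentsWithStats(mm)
    for i in range(1,k): print(ce[i].round(1),s[i],ray(q,*ce[i],45).round(1))
```

```text
[344.2 237.6] [339 233  13  10  68] [467.3 -24.6  45. ]
[324.2 240.4] [322 236   6  10  42] [459.3  44.   45. ]
[317.7 242. ] [315 239   6   7  22] [454.2  66.2  45. ]
[326.6 260.2] [285 259  77   3 173] [392.1  37.6  45. ]
[306. 231.] [306 231   1   1   1] [550.4  73.4  45. ]
[308.  231.5] [308 230   1   4   4] [555.6  68.   45. ]
[309.  235.5] [309 235   1   2   2] [550.4  47.3  45. ]
[284.7 245.4] [279 239  12  11  60] [456.5  36.1  45. ]
[305. 244.] [305 244   1   1   1] [521.   13.5  45. ]
[268.5 261.9] [262 246  16  30 111] [380.8 -15.   45. ]
[306.5 246.5] [306 246   2   2   2] [5.207e+02 1.000e-01 4.500e+01]
[295.  259.5] [289 250  14  19  84] [462.6 -40.7  45. ]
[308.5 269. ] [306 269   6   1   6] [485.2 -98.3  45. ]
[303.5 270. ] [303 270   2   1   2] [469.1 -95.7  45. ]
[308.  273.1] [305 271   7   5  28] [ 476.6 -114.2   45. ]
[301. 273.] [301 273   1   1   1] [ 456.9 -104.3   45. ]
```

View pics/base.png

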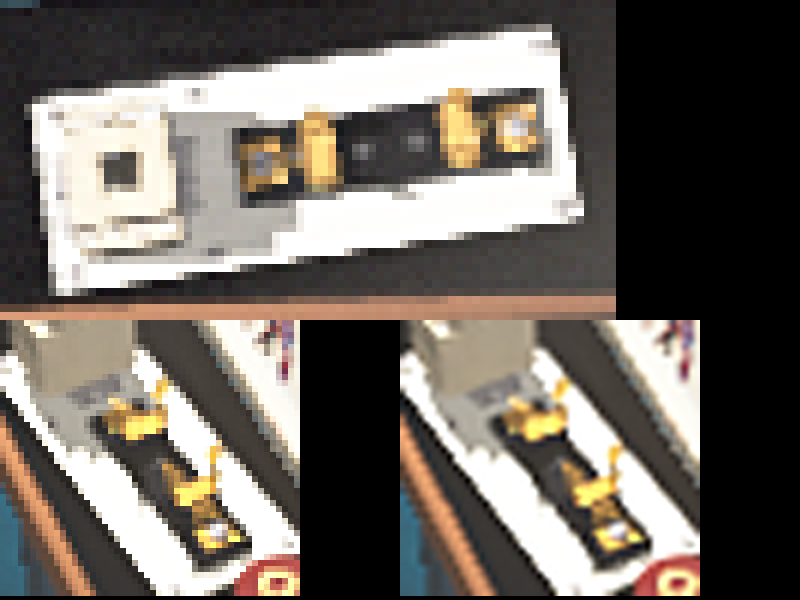

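Run:
```python
from h import *
f=np.load('f.npy',allow_pickle=True).item();g=np.load('g.npy',allow_pickle=True).item()
t=lambda X,Y:(285+X/8-.5,222+Y/8-.5)
s=lambda X,Y:(262+X/6-.5,230+(Y-320)/6-.5)
for n,p,z in(('Lclip',(320,148),54),('Rclip',(460,128),54),('baseTL',(240,128),15),('baseBL',(245,207),15),('baseTR',(538,90),15),('baseBR',(547,168),15)):
    print(n,ray(f,*t(*p),z).round(1))
for n,p,z in(('Lfar',(162,380),54),('Rfar',(216,451),54),('Lnear',(110,400),54),('Rnear',(170,462),54)): print(n,ray(g,*s(*p),z).round(1))
# plate lines, subpixel along columns in top
I=f['frame'].astype(float).min(2)
up=[];lo=[]
for u in range(310,352):
    c=I[:,u]
    r=[v for v in range(224,240) if c[v]<130<=c[v+1]]
    if r: v=r[0];up.append((u,v+(130-c[v])/(c[v+1]-c[v])))
for u in range(296,354):
    c=I[:,u]
    r=[v for v in range(258,244,-1) if c[v]<130<=c[v-1]]
    if r: v=r[0];lo.append((u,v-(130-c[v])/(c[v-1]-c[v])))
L=[]
for e in(up,lo):
    P=np.array([ray(f,*p,5)[:2] for p in e],np.float32)
    v=cv2.fitLine(P,cv2.DIST_HUBER,0,.01,.01).ravel(); L.append(v); x0=v[2]+(10-v[3])*v[0]/v[1]; print(len(e),'slope dx/dy',v[0]/v[1],'x at y=10',x0)
# dark base in top : threshold contours; edges along columns between clips
for u in range(300,352,4):
    c=I[226:258,u]; print(u,c.astype(int).tolist())
```

```text
Lclip [459.9  43.1  54. ]
Rclip [466.9 -16.5  54. ]
baseTL [472.8  77.   15. ]
baseBL [438.5  75.6  15. ]
baseTR [486.3 -53.1  15. ]
baseBR [452.3 -55.8  15. ]
Lfar [475.5  48.6  54. ]
Rfar [481.1 -17.7  54. ]
Lnear [443.   45.4  54. ]
Rnear [455.  -15.1  54. ]
42 slope dx/dy -0.1208911 x at y=10 507.41736
58 slope dx/dy -0.11674111 x at y=10 420.753
300 [40, 45, 42, 44, 46, 38, 104, 255, 240, 219, 242, 183, 232, 233, 220, 64, 71, 66, 69, 143, 242, 237, 240, 123, 184, 224, 244, 69, 192, 255, 255, 212]
304 [33, 44, 37, 37, 44, 55, 157, 255, 235, 244, 250, 229, 236, 236, 235, 235, 232, 234, 233, 233, 234, 235, 234, 124, 244, 242, 114, 125, 191, 255, 255, 15]
308 [36, 42, 38, 30, 43, 105, 255, 228, 240, 255, 164, 170, 174, 120, 133, 132, 139, 131, 122, 135, 125, 126, 137, 147, 157, 137, 160, 168, 194, 255, 103, 39]
312 [31, 44, 31, 30, 73, 227, 255, 255, 255, 255, 165, 171, 176, 174, 176, 178, 174, 175, 172, 170, 171, 172, 170, 174, 171, 179, 160, 120, 207, 255, 24, 43]
316 [39, 36, 31, 29, 107, 255, 255, 254, 255, 255, 163, 155, 42, 39, 78, 108, 93, 102, 74, 75, 29, 62, 178, 175, 171, 
[... 544 characters left out ...]
 35, 44, 58, 53, 55, 53, 61, 46, 133, 255, 255, 252, 252, 252, 255, 255, 33, 50, 57, 55, 56]
336 [28, 105, 255, 255, 254, 253, 253, 255, 255, 41, 54, 52, 71, 116, 92, 58, 62, 55, 87, 240, 178, 255, 253, 252, 254, 255, 99, 48, 58, 55, 61, 62]
340 [66, 226, 255, 254, 253, 254, 255, 250, 144, 111, 116, 106, 97, 107, 85, 71, 56, 75, 185, 255, 253, 253, 252, 253, 255, 255, 47, 57, 65, 62, 62, 65]
344 [113, 255, 255, 253, 253, 254, 255, 234, 52, 40, 75, 92, 109, 164, 104, 96, 68, 104, 255, 254, 252, 253, 253, 255, 255, 69, 57, 63, 64, 64, 63, 67]
348 [255, 255, 254, 253, 253, 255, 255, 105, 49, 80, 122, 198, 217, 137, 114, 55, 58, 158, 255, 253, 252, 252, 254, 255, 233, 52, 65, 64, 69, 67, 72, 68]
```

Request:
servo_tool(
  deltas=[
    {"x": -0.01, "y": -0.015},
    {"x": -0.02, "y": -0.025},
    {"x": -0.023, "y": -0.03},
    {"x": -0.023, "y": -0.03},
    {"x": -0.023, "y": -0.03},
    {"x": -0.023, "y": -0.03},
    {"x": -0.023, "y": -0.03},
    {"x": -0.023, "y": -0.03},
    {"x": -0.023, "y": -0.03},
    {"x": -0.023, "y": -0.03},
    {"x": -0.023, "y": -0.03},
    {"x": -0.023, "y": -0.03},
    {"x": -0.023, "y": -0.03},
    {"x": -0.023, "y": -0.03},
    {"x": -0.023, "y": -0.03},
    {"x": -0.023, "y": -0.03},
    {"x": -0.023, "y": -0.03},
    {"x": -0.023, "y": -0.03},
    {"x": -0.023, "y": -0.03},
    {"x": -0.023, "y": -0.03},
  ],
  claw=90,
  squeeze=40,
)

```text
$.deltas[0]: bad value
```

Request:
servo_tool(
  deltas=[
    {"x": -0.023, "y": -0.03},
    {"x": -0.023, "y": -0.03},
    {"x": -0.023, "y": -0.03},
    {"x": -0.023, "y": -0.03},
    {"x": -0.023, "y": -0.03},
    {"x": -0.015, "y": -0.02},
    {"x": -0.01, "y": -0.01},
    {},
    {},
  ],
)

```text
$.deltas[0]: bad value
```

Request:
servo_tool(
  deltas=[
    {"rz": 0.12},
    {"rz": 0.12},
    {"rz": 0.12},
    {"rz": 0.12},
    {"rz": 0.12},
    {"rz": 0.12},
    {"rz": 0.12},
    {"rz": 0.12},
    {"rz": 0.12},
    {"rz": 0.12},
    {"rz": 0.12},
    {"rz": 0.12},
    {"rz": 0.12},
    {"rz": 0.12},
    {"rz": 0.12},
    {"rz": 0.12},
    {"rz": 0.12},
    {"rz": 0.04},
    {},
    {},
  ],
)

```text
$.deltas[0]: bad value
```

```bash
cat >> h.py <<'E'
from scipy.spatial.transform import Rotation as Ro
def st():
    s=robot.sense(); w,x,y,z=s['ee_rot']; R=Ro.from_quat([x,y,z,w]).as_matrix()
    print('t',s['time_s'],'p',s['tool_pos'].round(1),'F',s['force'].round(1),'M',s['wrist_torque'].round(2),'w',round(s['grip_width'],1),'ff',round(s['finger_force'],1),'ydeg',np.degrees(np.arctan2(R[1,1],R[0,1])).round(2),'zax',R[:,2].round(4)); return s,R
def need(target,yang):
    s,R=st(); d=np.array(target)-s['tool_pos']; print('tool delta mm',(R.T@d).round(1),'rz',np.radians((np.degrees(np.arctan2(R[1,1],R[0,1]))-yang+180)%360-180).round(3))
    return s,R
E
python3 - <<'E'
from h import *
need([517,-305,42],-42.8)
g=grab('scene','s1.png');f=grab('top','t1.png')
a=cv2.resize(g['frame'][265:385,300:420],None,fx=4.5,fy=4.5,interpolation=2);b=cv2.resize(f['frame'][180:260,400:485],None,fx=3,fy=3,interpolation=2)
im=np.zeros((540,800,3),np.uint8);im[:,:540]=a;im[:240,542:542+255]=b;cv2.imwrite('pics/c1.png',im[:,:,::-1])
E
```

```text
t 0.3 p [134.2 558.9 242. ] F [-0.4  0.7  0.3] M [0.02 0.03 0.02] w 85.2 ff 0.0 ydeg 76.49 zax [-3.e-04 -6.e-04 -1.e+00]
tool delta mm [-574.  -750.5  200.4] rz 2.082
```

View pics/c1.png

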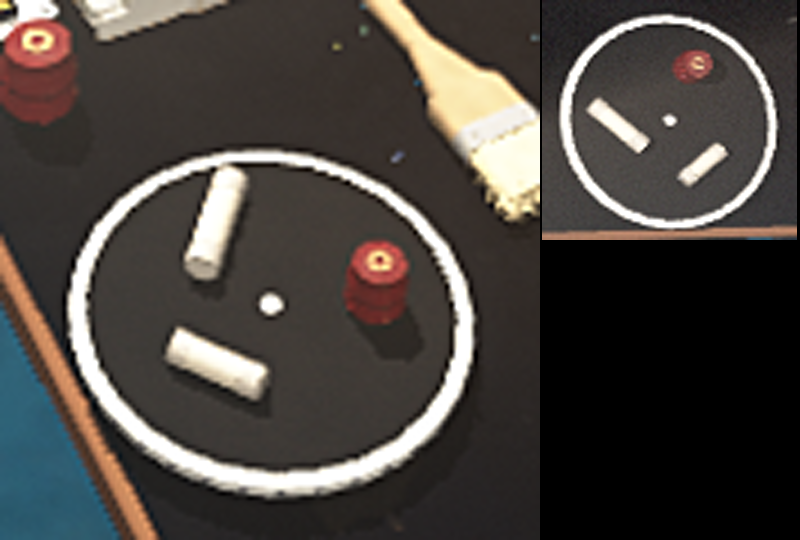

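The close-up shows the turntable undisturbed, with the long fuse at scene ≈(348,314). The moves were refused because the rows seem to need all six keys.

Request:
servo_tool(
  deltas=[
    {"x": -0.01, "y": -0.015, "z": 0, "rx": 0, "ry": 0, "rz": 0},
    {"x": -0.02, "y": -0.025, "z": 0, "rx": 0, "ry": 0, "rz": 0},
    {"x": -0.023, "y": -0.03, "z": 0, "rx": 0, "ry": 0, "rz": 0},
    {"x": -0.023, "y": -0.03, "z": 0, "rx": 0, "ry": 0, "rz": 0},
    {"x": -0.023, "y": -0.03, "z": 0, "rx": 0, "ry": 0, "rz": 0},
    {"x": -0.023, "y": -0.03, "z": 0, "rx": 0, "ry": 0, "rz": 0},
    {"x": -0.023, "y": -0.03, "z": 0, "rx": 0, "ry": 0, "rz": 0},
    {"x": -0.023, "y": -0.03, "z": 0, "rx": 0, "ry": 0, "rz": 0},
    {"x": -0.023, "y": -0.03, "z": 0, "rx": 0, "ry": 0, "rz": 0},
    {"x": -0.023, "y": -0.03, "z": 0, "rx": 0, "ry": 0, "rz": 0},
    {"x": -0.023, "y": -0.03, "z": 0, "rx": 0, "ry": 0, "rz": 0},
    {"x": -0.023, "y": -0.03, "z": 0, "rx": 0, "ry": 0, "rz": 0},
    {"x": -0.023, "y": -0.03, "z": 0, "rx": 0, "ry": 0, "rz": 0},
    {"x": -0.023, "y": -0.03, "z": 0, "rx": 0, "ry": 0, "rz": 0},
    {"x": -0.023, "y": -0.03, "z": 0, "rx": 0, "ry": 0, "rz": 0},
    {"x": -0.023, "y": -0.03, "z": 0, "rx": 0, "ry": 0, "rz": 0},
    {"x": -0.023, "y": -0.03, "z": 0, "rx": 0, "ry": 0, "rz": 0},
    {"x": -0.023, "y": -0.03, "z": 0, "rx": 0, "ry": 0, "rz": 0},
    {"x": -0.023, "y": -0.03, "z": 0, "rx": 0, "ry": 0, "rz": 0},
    {"x": -0.023, "y": -0.03, "z": 0, "rx": 0, "ry": 0, "rz": 0},
  ],
  claw=90,
  squeeze=40,
)

```text
time_s: 2.07
tool_pos: [430.9, -110.7, 242.5]
ee_rot: [0.0, 0.118, 0.993, -0.0]
force: [0.9, 0.7, 0.5]
grip_width: 55.2
finger_force: 0.0
```

Request:
servo_tool(
  deltas=[
    {"x": -0.023, "y": -0.03, "z": 0, "rx": 0, "ry": 0, "rz": 0},
    {"x": -0.023, "y": -0.03, "z": 0, "rx": 0, "ry": 0, "rz": 0},
    {"x": -0.023, "y": -0.03, "z": 0, "rx": 0, "ry": 0, "rz": 0},
    {"x": -0.023, "y": -0.03, "z": 0, "rx": 0, "ry": 0, "rz": 0},
    {"x": -0.023, "y": -0.03, "z": 0, "rx": 0, "ry": 0, "rz": 0},
    {"x": -0.015, "y": -0.02, "z": 0, "rx": 0, "ry": 0, "rz": 0},
    {"x": 0, "y": 0, "z": 0, "rx": 0, "ry": 0, "rz": 0.08},
  ],
)

```text
time_s: 2.65
tool_pos: [518.1, -309.1, 241.8]
ee_rot: [0.0, 0.159, 0.987, -0.001]
force: [-1.1, 0.6, -0.6]
grip_width: 55.5
finger_force: 0.0
```

Request:
servo_tool(
  deltas=[
    {"x": 0, "y": 0, "z": 0.005, "rx": 0, "ry": 0, "rz": 0.12},
    {"x": 0, "y": 0, "z": 0.005, "rx": 0, "ry": 0, "rz": 0.12},
    {"x": 0, "y": 0, "z": 0.005, "rx": 0, "ry": 0, "rz": 0.12},
    {"x": 0, "y": 0, "z": 0.005, "rx": 0, "ry": 0, "rz": 0.12},
    {"x": 0, "y": 0, "z": 0.005, "rx": 0, "ry": 0, "rz": 0.12},
    {"x": 0, "y": 0, "z": 0.005, "rx": 0, "ry": 0, "rz": 0.12},
    {"x": 0, "y": 0, "z": 0.005, "rx": 0, "ry": 0, "rz": 0.12},
    {"x": 0, "y": 0, "z": 0.005, "rx": 0, "ry": 0, "rz": 0.12},
    {"x": 0, "y": 0, "z": 0.005, "rx": 0, "ry": 0, "rz": 0.12},
    {"x": 0, "y": 0, "z": 0.005, "rx": 0, "ry": 0, "rz": 0.12},
    {"x": 0, "y": 0, "z": 0.005, "rx": 0, "ry": 0, "rz": 0.12},
    {"x": 0, "y": 0, "z": 0.005, "rx": 0, "ry": 0, "rz": 0.12},
    {"x": 0, "y": 0, "z": 0.005, "rx": 0, "ry": 0, "rz": 0.12},
    {"x": 0, "y": 0, "z": 0.005, "rx": 0, "ry": 0, "rz": 0.12},
    {"x": 0, "y": 0, "z": 0.005, "rx": 0, "ry": 0, "rz": 0.12},
    {"x": 0, "y": 0, "z": 0.005, "rx": 0, "ry": 0, "rz": 0.12},
    {"x": 0, "y": 0, "z": 0, "rx": 0, "ry": 0, "rz": 0.08},
    {"x": 0, "y": 0, "z": 0, "rx": 0, "ry": 0, "rz": 0},
    {"x": 0, "y": 0, "z": 0, "rx": 0, "ry": 0, "rz": 0},
  ],
)

```text
time_s: 4.23
tool_pos: [517.3, -304.3, 162.3]
ee_rot: [0.0, 0.915, 0.402, 0.0]
force: [-0.3, -0.4, 0.0]
grip_width: 54.8
finger_force: 0.0
```

Run:
```python
from h import *
need([517,-305,42],-42.8)
g=grab('scene','s2.png')
a=cv2.resize(g['frame'][235:385,300:420],None,fx=4,fy=4,interpolation=2)
cv2.imwrite('pics/c2.png',a[:,:,::-1])
for e in((351.1,302.7),(344.6,324.5)): print(ray(g,*e,39))
```

```text
t 4.2333 p [ 517.3 -304.3  162.3] F [-0.3 -0.4  0. ] M [-0.07  0.01  0.03] w 54.8 ff 0.0 ydeg -42.54 zax [ 1.e-04 -1.e-04 -1.e+00]
tool delta mm [ -0.7   0.3 120.3] rz 0.005
[ 546.61021831 -271.77864739   39.        ]
[ 493.52423187 -333.47179966   39.        ]
```

View pics/c2.png

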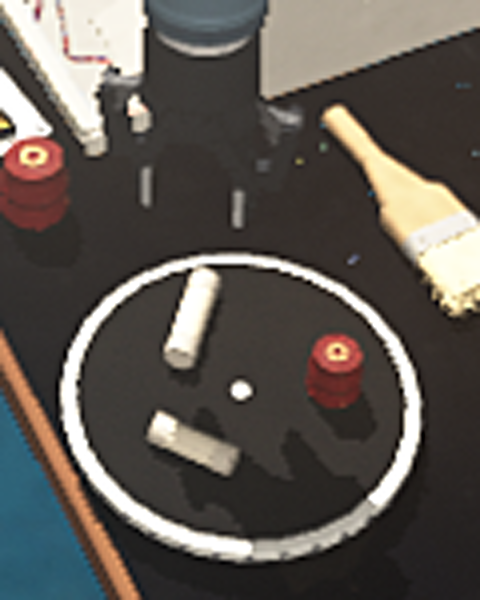

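The gripper is centred above the fuse (seen at crop (192,318)), with the pads straddling its axis. Descending and closing.

Request:
servo_tool(
  deltas=[
    {"x": 0.001, "y": 0.0005, "z": 0.01, "rx": 0, "ry": 0, "rz": 0},
    {"x": 0, "y": 0, "z": 0.015, "rx": 0, "ry": 0, "rz": 0},
    {"x": 0, "y": 0, "z": 0.015, "rx": 0, "ry": 0, "rz": 0},
    {"x": 0, "y": 0, "z": 0.015, "rx": 0, "ry": 0, "rz": 0},
    {"x": 0, "y": 0, "z": 0.015, "rx": 0, "ry": 0, "rz": 0},
    {"x": 0, "y": 0, "z": 0.015, "rx": 0, "ry": 0, "rz": 0},
    {"x": 0, "y": 0, "z": 0.012, "rx": 0, "ry": 0, "rz": 0},
    {"x": 0, "y": 0, "z": 0.01, "rx": 0, "ry": 0, "rz": 0},
    {"x": 0, "y": 0, "z": 0.007, "rx": 0, "ry": 0, "rz": 0},
    {"x": 0, "y": 0, "z": 0.004, "rx": 0, "ry": 0, "rz": 0},
    {"x": 0, "y": 0, "z": 0.002, "rx": 0, "ry": 0, "rz": 0},
    {"x": 0, "y": 0, "z": 0, "rx": 0, "ry": 0, "rz": 0},
    {"x": 0, "y": 0, "z": 0, "rx": 0, "ry": 0, "rz": 0},
  ],
)

```text
time_s: 5.37
tool_pos: [518.7, -304.2, 42.9]
ee_rot: [0.0, 0.916, 0.401, 0.0]
force: [-0.2, -0.3, 0.4]
grip_width: 55.3
finger_force: 0.0
```

Request:
servo_tool(
  deltas=[
    {"x": 0, "y": 0, "z": 0, "rx": 0, "ry": 0, "rz": 0},
    {"x": 0, "y": 0, "z": 0, "rx": 0, "ry": 0, "rz": 0},
    {"x": 0, "y": 0, "z": 0, "rx": 0, "ry": 0, "rz": 0},
    {"x": 0, "y": 0, "z": 0, "rx": 0, "ry": 0, "rz": 0},
    {"x": 0, "y": 0, "z": 0, "rx": 0, "ry": 0, "rz": 0},
    {"x": 0, "y": 0, "z": 0, "rx": 0, "ry": 0, "rz": 0},
    {"x": 0, "y": 0, "z": 0, "rx": 0, "ry": 0, "rz": 0},
    {"x": 0, "y": 0, "z": 0, "rx": 0, "ry": 0, "rz": 0},
    {"x": 0, "y": 0, "z": 0, "rx": 0, "ry": 0, "rz": 0},
    {"x": 0, "y": 0, "z": 0, "rx": 0, "ry": 0, "rz": 0},
  ],
  claw=220,
  squeeze=60,
)

```text
time_s: 6.2
tool_pos: [518.8, -304.3, 43.1]
ee_rot: [0.001, 0.916, 0.401, 0.0]
force: [-0.3, 0.5, 6.9]
grip_width: 18.2
finger_force: 59.4
```

Request:
servo_tool(
  deltas=[
    {"x": 0, "y": 0, "z": -0.005, "rx": 0, "ry": 0, "rz": 0},
    {"x": 0, "y": 0, "z": -0.008, "rx": 0, "ry": 0, "rz": 0},
    {"x": 0, "y": 0, "z": -0.01, "rx": 0, "ry": 0, "rz": 0},
    {"x": 0, "y": 0, "z": -0.01, "rx": 0, "ry": 0, "rz": 0},
    {"x": 0, "y": 0, "z": -0.01, "rx": 0, "ry": 0, "rz": 0},
    {"x": 0, "y": 0, "z": -0.01, "rx": 0, "ry": 0, "rz": 0},
    {"x": 0, "y": 0, "z": -0.01, "rx": 0, "ry": 0, "rz": 0},
    {"x": 0, "y": 0, "z": -0.01, "rx": 0, "ry": 0, "rz": 0},
    {"x": 0, "y": 0, "z": -0.01, "rx": 0, "ry": 0, "rz": 0},
    {"x": 0, "y": 0, "z": 0, "rx": 0, "ry": 0, "rz": 0},
    {"x": 0, "y": 0, "z": 0, "rx": 0, "ry": 0, "rz": 0},
    {"x": 0, "y": 0, "z": 0, "rx": 0, "ry": 0, "rz": 0},
  ],
)

```text
time_s: 7.2
tool_pos: [518.0, -303.6, 124.9]
ee_rot: [-0.0, 0.916, 0.401, -0.0]
force: [-0.4, 0.3, -1.2]
grip_width: 18.4
finger_force: 58.6
```

Run:
```python
from h import *
s,R=st()
g=grab('scene','s3.png')
p=proj(g,s['tool_pos']); print(p)
u,v=p.astype(int)
a=cv2.resize(g['frame'][v-45:v+35,u-45:u+45],None,fx=7,fy=7,interpolation=2)
cv2.imwrite('pics/c3.png',a[:,:,::-1])
```

```text
t 7.2 p [ 518.  -303.6  124.9] F [-0.4  0.3 -1.2] M [ 0.03  0.02 -0.04] w 18.4 ff 58.6 ydeg -42.69 zax [-5.e-04  5.e-04 -1.e+00]
[348.40093967 293.72368661]
```

View pics/c3.png

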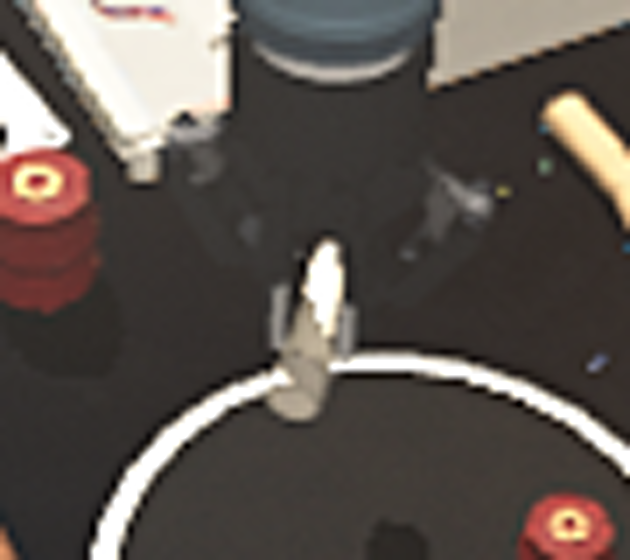

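Run:
```python
from h import *
g=np.load('g.npy',allow_pickle=True).item()
T=np.array([518,-303.6]); d=np.array([np.cos(np.radians(47.3)),np.sin(np.radians(47.3))])
to=lambda p:(7*(p-np.array([303,248])+.5)).round(0)
for k in(-38,38):
    for z in (110,121,132): print(k,z,to(proj(g,[*(T+k*d),z])))
need([463.2,12.5,130],6.8)
```

```text
-38 110 [294. 421.]
-38 121 [295. 402.]
-38 132 [296. 383.]
38 110 [345. 280.]
38 121 [346. 261.]
38 132 [347. 243.]
t 7.25 p [ 517.9 -303.5  124.6] F [ 0.3  0.6 -1.3] M [0.   0.01 0.04] w 18.6 ff 58.6 ydeg -42.69 zax [-1.e-03  9.e-04 -1.e+00]
tool delta mm [ 195.2 -254.4   -5.1] rz -0.864
```

Request:
servo_tool(
  deltas=[
    {"x": 0.01, "y": -0.013, "z": 0, "rx": 0, "ry": 0, "rz": 0},
    {"x": 0.0195, "y": -0.0254, "z": 0, "rx": 0, "ry": 0, "rz": 0},
    {"x": 0.0195, "y": -0.0254, "z": 0, "rx": 0, "ry": 0, "rz": 0},
    {"x": 0.0195, "y": -0.0254, "z": 0, "rx": 0, "ry": 0, "rz": 0},
    {"x": 0.0195, "y": -0.0254, "z": 0, "rx": 0, "ry": 0, "rz": 0},
    {"x": 0.0195, "y": -0.0254, "z": 0, "rx": 0, "ry": 0, "rz": 0},
    {"x": 0.0195, "y": -0.0254, "z": 0, "rx": 0, "ry": 0, "rz": 0},
    {"x": 0.0195, "y": -0.0254, "z": 0, "rx": 0, "ry": 0, "rz": 0},
    {"x": 0.0195, "y": -0.0254, "z": 0, "rx": 0, "ry": 0, "rz": 0},
    {"x": 0.0195, "y": -0.0254, "z": 0, "rx": 0, "ry": 0, "rz": 0},
    {"x": 0.0095, "y": -0.0124, "z": 0, "rx": 0, "ry": 0, "rz": -0.054},
    {"x": 0, "y": 0, "z": 0, "rx": 0, "ry": 0, "rz": -0.108},
    {"x": 0, "y": 0, "z": 0, "rx": 0, "ry": 0, "rz": -0.108},
    {"x": 0, "y": 0, "z": 0, "rx": 0, "ry": 0, "rz": -0.108},
    {"x": 0, "y": 0, "z": 0, "rx": 0, "ry": 0, "rz": -0.108},
    {"x": 0, "y": 0, "z": 0, "rx": 0, "ry": 0, "rz": -0.108},
    {"x": 0, "y": 0, "z": 0, "rx": 0, "ry": 0, "rz": -0.108},
    {"x": 0, "y": 0, "z": 0, "rx": 0, "ry": 0, "rz": -0.108},
    {"x": 0, "y": 0, "z": 0, "rx": 0, "ry": 0, "rz": -0.054},
    {"x": 0, "y": 0, "z": 0, "rx": 0, "ry": 0, "rz": 0},
  ],
)

```text
time_s: 8.92
tool_pos: [463.2, 11.8, 124.6]
ee_rot: [-0.001, 0.663, 0.749, -0.0]
force: [-0.2, -0.4, -0.9]
grip_width: 18.5
finger_force: 58.7
```

Request:
servo_tool(
  deltas=[
    {"x": 0, "y": 0, "z": 0.01, "rx": 0, "ry": 0, "rz": 0},
    {"x": 0, "y": 0, "z": 0.01, "rx": 0, "ry": 0, "rz": 0},
    {"x": 0, "y": 0, "z": 0.01, "rx": 0, "ry": 0, "rz": 0},
    {"x": 0, "y": 0, "z": 0.01, "rx": 0, "ry": 0, "rz": 0},
    {"x": 0, "y": 0, "z": 0, "rx": 0, "ry": 0, "rz": 0},
    {"x": 0, "y": 0, "z": 0, "rx": 0, "ry": 0, "rz": 0},
    {"x": 0, "y": 0, "z": 0, "rx": 0, "ry": 0, "rz": 0},
  ],
)

```text
time_s: 9.5
tool_pos: [463.8, 11.7, 85.2]
ee_rot: [-0.0, 0.664, 0.748, -0.0]
force: [0.0, 0.8, -0.2]
grip_width: 18.8
finger_force: 58.8
```

Run:
```python
from h import *
s,R=need([463.2,12.5,65],6.8)
g=grab('scene','s4.png');f=grab('top','t4.png')
a=cv2.resize(g['frame'][205:275,250:320],None,fx=8,fy=8,interpolation=2)
cv2.imwrite('pics/c4.png',a[:,:,::-1])
```

```text
t 9.5 p [463.8  11.7  85.2] F [ 0.   0.8 -0.2] M [ 0.02 -0.04  0.02] w 18.8 ff 58.8 ydeg 6.81 zax [-3.e-04  1.e-04 -1.e+00]
tool delta mm [ 0.9 -0.5 20.2] rz 0.0
```

View pics/c4.png

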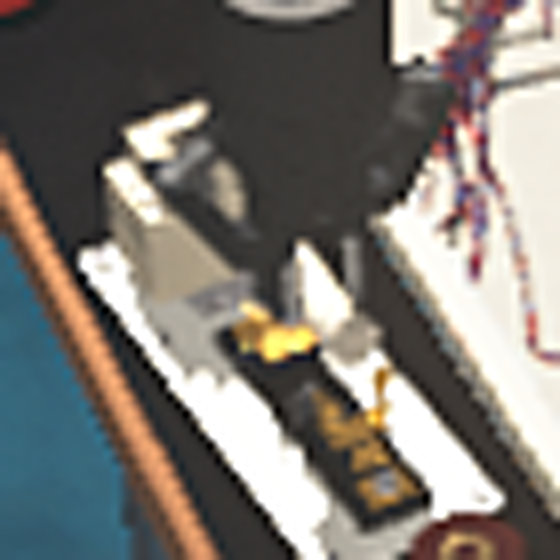

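Run:
```python
from h import *
g=np.load('g.npy',allow_pickle=True).item()
to=lambda p:(8*(p-np.array([250,205])+.5)).round(0)
print('fuse end centre',to(proj(g,[468.3,-26,81])), 'top',to(proj(g,[468.3,-26,92])),'bot',to(proj(g,[468.3,-26,70])))
th=.118; X=np.array([np.cos(th),np.sin(th)]);Y=np.array([-np.sin(th),np.cos(th)]);H=np.array([463.2,12.5])
for n,a,b,z in(('Rfar tip',16,-30.5,54),('Rnear tip',-16,-30.5,54),('Lfar',16,30.5,54),('Lnear',-16,30.5,54),('base RN',-17,-67,15),('base RF',17,-67,15),('base LN',-17,67,15)): print(n,to(proj(g,[*(H+a*X+b*Y),z])))
```

```text
fuse end centre [360. 348.] top [359. 328.] bot [361. 368.]
Rfar tip [386. 371.]
Rnear tip [317. 399.]
Lfar [316. 286.]
Lnear [248. 313.]
base RN [362. 523.]
base RF [435. 491.]
base LN [212. 332.]
```

Request:
servo_tool(
  deltas=[
    {"x": 0.0009, "y": -0.0005, "z": 0.005, "rx": 0, "ry": 0, "rz": 0},
    {"x": 0, "y": 0, "z": 0.006, "rx": 0, "ry": 0, "rz": 0},
    {"x": 0, "y": 0, "z": 0.005, "rx": 0, "ry": 0, "rz": 0},
    {"x": 0, "y": 0, "z": 0.004, "rx": 0, "ry": 0, "rz": 0},
    {"x": 0, "y": 0, "z": 0, "rx": 0, "ry": 0, "rz": 0},
    {"x": 0, "y": 0, "z": 0, "rx": 0, "ry": 0, "rz": 0},
  ],
)

```text
time_s: 10.1
tool_pos: [462.8, 12.6, 64.8]
ee_rot: [-0.0, 0.664, 0.748, -0.0]
force: [0.3, -0.5, -0.9]
grip_width: 18.5
finger_force: 58.8
```

Request:
servo_tool(
  deltas=[
    {"x": 0, "y": 0, "z": 0.001, "rx": 0, "ry": 0, "rz": 0},
    {"x": 0, "y": 0, "z": 0.001, "rx": 0, "ry": 0, "rz": 0},
    {"x": 0, "y": 0, "z": 0.001, "rx": 0, "ry": 0, "rz": 0},
    {"x": 0, "y": 0, "z": 0.001, "rx": 0, "ry": 0, "rz": 0},
    {"x": 0, "y": 0, "z": 0.001, "rx": 0, "ry": 0, "rz": 0},
    {"x": 0, "y": 0, "z": 0.001, "rx": 0, "ry": 0, "rz": 0},
    {"x": 0, "y": 0, "z": 0, "rx": 0, "ry": 0, "rz": 0},
  ],
)

```text
time_s: 10.68
tool_pos: [464.2, 12.4, 59.7]
ee_rot: [0.001, 0.664, 0.748, 0.001]
force: [2.1, 0.7, 0.6]
grip_width: 18.0
finger_force: 59.1
```

```bash
python3 -c "
from h import *
st()"
```

```text
t 10.6833 p [464.2  12.4  59.7] F [2.1 0.7 0.6] M [ 0.04 -0.46 -0.  ] w 18.0 ff 59.1 ydeg 6.81 zax [ 2.2e-03 -3.0e-04 -1.0e+00]
```

Request:
servo_tool(
  deltas=[
    {"x": 0, "y": 0.001, "z": 0, "rx": 0, "ry": 0, "rz": 0},
    {"x": 0, "y": 0.0005, "z": 0.001, "rx": 0, "ry": 0, "rz": 0},
    {"x": 0, "y": 0, "z": 0.001, "rx": 0, "ry": 0, "rz": 0},
    {"x": 0, "y": 0, "z": 0, "rx": 0, "ry": 0, "rz": 0},
    {"x": 0, "y": 0, "z": 0, "rx": 0, "ry": 0, "rz": 0},
  ],
)

```text
time_s: 11.1
tool_pos: [465.2, 12.6, 58.1]
ee_rot: [0.0, 0.664, 0.748, 0.0]
force: [-1.5, 0.2, 9.1]
grip_width: 18.2
finger_force: 60.2
```

```bash
python3 -c "
from h import *
st()"
```

```text
t 11.1 p [465.2  12.6  58.1] F [-1.5  0.2  9.1] M [-0.02  0.2   0.01] w 18.2 ff 60.2 ydeg 6.83 zax [ 8.e-04 -4.e-04 -1.e+00]
```

Request:
servo_tool(
  deltas=[
    {"x": 0, "y": -0.0006, "z": 0.001, "rx": 0, "ry": 0, "rz": 0},
    {"x": 0, "y": 0, "z": 0.001, "rx": 0, "ry": 0, "rz": 0},
    {"x": 0, "y": 0, "z": 0.001, "rx": 0, "ry": 0, "rz": 0},
    {"x": 0, "y": 0, "z": 0, "rx": 0, "ry": 0, "rz": 0},
    {"x": 0, "y": 0, "z": 0, "rx": 0, "ry": 0, "rz": 0},
  ],
)

```text
time_s: 11.52
tool_pos: [465.4, 12.2, 56.2]
ee_rot: [0.001, 0.664, 0.748, 0.0]
force: [-3.4, 0.5, 18.9]
grip_width: 18.6
finger_force: 61.4
```

Request:
servo_tool(
  deltas=[
    {"x": 0, "y": 0, "z": 0.001, "rx": 0, "ry": 0, "rz": 0},
    {"x": 0, "y": 0, "z": 0.001, "rx": 0, "ry": 0, "rz": 0},
    {"x": 0, "y": 0, "z": 0.001, "rx": 0, "ry": 0, "rz": 0},
    {"x": 0, "y": 0, "z": 0, "rx": 0, "ry": 0, "rz": 0},
  ],
)

```text
time_s: 11.85
tool_pos: [465.4, 12.1, 53.1]
ee_rot: [0.001, 0.664, 0.748, 0.0]
force: [-2.7, -0.9, 14.1]
grip_width: 18.1
finger_force: 60.8
```

```bash
python3 -c "
from h import *
st()"
```

```text
t 11.85 p [465.4  12.1  53.1] F [-2.7 -0.9 14.1] M [-0.16  0.4  -0.02] w 18.1 ff 60.8 ydeg 6.84 zax [ 0.0023 -0.0012 -1.    ]
```

Request:
servo_tool(
  deltas=[
    {"x": 0, "y": -0.0006, "z": 0.001, "rx": 0, "ry": 0, "rz": 0},
    {"x": 0, "y": 0, "z": 0.001, "rx": 0, "ry": 0, "rz": 0},
    {"x": 0, "y": 0, "z": 0.001, "rx": 0, "ry": 0, "rz": 0},
    {"x": 0, "y": 0, "z": 0, "rx": 0, "ry": 0, "rz": 0},
  ],
)

```text
time_s: 12.18
tool_pos: [465.0, 12.0, 49.5]
ee_rot: [0.002, 0.664, 0.748, 0.001]
force: [2.3, -0.9, 6.3]
grip_width: 18.6
finger_force: 59.6
```

Request:
servo_tool(
  deltas=[
    {"x": 0, "y": 0, "z": 0.001, "rx": 0, "ry": 0, "rz": 0},
    {"x": 0, "y": 0, "z": 0.001, "rx": 0, "ry": 0, "rz": 0},
    {"x": 0, "y": 0, "z": 0.001, "rx": 0, "ry": 0, "rz": 0},
    {"x": 0, "y": 0, "z": 0, "rx": 0, "ry": 0, "rz": 0},
    {"x": 0, "y": 0, "z": 0, "rx": 0, "ry": 0, "rz": 0},
  ],
)

```text
time_s: 12.6
tool_pos: [464.5, 12.3, 45.3]
ee_rot: [0.001, 0.664, 0.748, 0.001]
force: [5.7, -0.3, -2.3]
grip_width: 18.4
finger_force: 58.7
```

```bash
python3 -c "
from h import *
st()"
```

```text
t 12.6 p [464.5  12.3  45.3] F [ 5.7 -0.3 -2.3] M [-0.09 -1.02  0.01] w 18.4 ff 58.7 ydeg 6.81 zax [ 2.3e-03 -5.0e-04 -1.0e+00]
```

Request:
servo_tool(
  deltas=[
    {"x": 0, "y": 0.0007, "z": 0.001, "rx": 0, "ry": 0, "rz": 0},
    {"x": 0, "y": 0, "z": 0.001, "rx": 0, "ry": 0, "rz": 0},
    {"x": 0, "y": 0, "z": 0, "rx": 0, "ry": 0, "rz": 0},
    {"x": 0, "y": 0, "z": 0, "rx": 0, "ry": 0, "rz": 0},
  ],
)

```text
time_s: 12.93
tool_pos: [464.8, 12.6, 43.9]
ee_rot: [0.0, 0.664, 0.748, 0.0]
force: [1.4, 0.5, 7.4]
grip_width: 18.6
finger_force: 60.2
```

Request:
servo_tool(
  deltas=[
    {"x": 0, "y": 0, "z": 0.001, "rx": 0, "ry": 0, "rz": 0},
    {"x": 0, "y": 0, "z": 0, "rx": 0, "ry": 0, "rz": 0},
    {"x": 0, "y": 0, "z": 0, "rx": 0, "ry": 0, "rz": 0},
    {"x": 0, "y": 0, "z": 0, "rx": 0, "ry": 0, "rz": 0},
  ],
)

```text
time_s: 13.27
tool_pos: [464.9, 12.5, 43.8]
ee_rot: [0.0, 0.664, 0.748, 0.0]
force: [-3.1, 1.1, 18.7]
grip_width: 18.9
finger_force: 61.9
```

```bash
python3 -c "
from h import *
st()"
```

```text
t 13.2667 p [464.9  12.5  43.8] F [-3.1  1.1 18.7] M [0.09 0.55 0.03] w 18.9 ff 61.9 ydeg 6.83 zax [ 8.e-04 -3.e-04 -1.e+00]
```

Request:
servo_tool(
  deltas=[
    {"x": 0, "y": -0.0003, "z": -0.0003, "rx": 0, "ry": 0, "rz": 0},
    {"x": 0, "y": 0, "z": 0, "rx": 0, "ry": 0, "rz": 0},
    {"x": 0, "y": 0, "z": 0, "rx": 0, "ry": 0, "rz": 0},
    {"x": 0, "y": 0, "z": 0, "rx": 0, "ry": 0, "rz": 0},
    {"x": 0, "y": 0, "z": 0, "rx": 0, "ry": 0, "rz": 0},
    {"x": 0, "y": 0, "z": 0, "rx": 0, "ry": 0, "rz": 0},
  ],
)

```text
time_s: 13.77
tool_pos: [464.8, 12.6, 43.9]
ee_rot: [0.001, 0.664, 0.748, 0.0]
force: [-0.7, 0.5, 14.3]
grip_width: 18.5
finger_force: 61.0
```

Run:
```python
from h import *
st()
g=grab('scene','s5.png')
a=cv2.resize(g['frame'][215:275,250:320],None,fx=8,fy=8,interpolation=2)
b=cv2.resize(g['frame'][270:390,300:420],None,fx=1.9,fy=1.9,interpolation=2)
im=np.zeros((480,800,3),np.uint8);im[:,:560]=a;im[:228,565:793]=b
cv2.imwrite('pics/c5.png',im[:,:,::-1])
to=lambda p:(8*(p-np.array([250,215])+.5)).round(0)
for z in(29,40,51): print(to(proj(g,[464.9+4.5,12.5-37.7,z])))
st()
```

```text
t 13.7667 p [464.8  12.6  43.9] F [-0.7  0.5 14.3] M [ 0.13  0.13 -0.01] w 18.5 ff 61.0 ydeg 6.83 zax [ 1.4e-03 -2.0e-04 -1.0e+00]
[367. 359.]
[366. 339.]
[365. 320.]
t 13.8167 p [464.8  12.6  43.9] F [-0.2  0.9 13.7] M [0.17 0.14 0.  ] w 18.8 ff 61.0 ydeg 6.83 zax [ 1.4e-03 -2.0e-04 -1.0e+00]
```

View pics/c5.png

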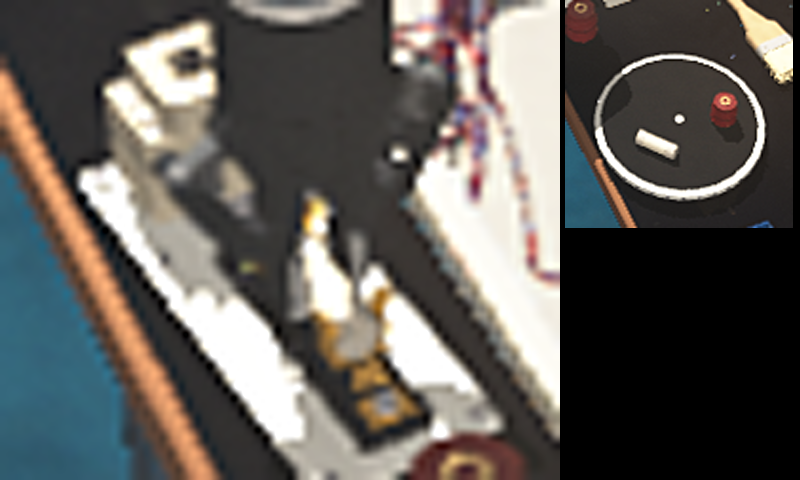

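The fuse is level in the clips: its end cap is at crop (357,338), between the right clip's leaves, and the push is steady at about 14 N. The short fuse and standoff are still on the turntable.

```bash
python3 -c "
from h import *
print(robot.sign_off()); st()"
```

```text
the job is handed in; nothing more can be done
None
the job is handed in; nothing more can be done
```

The long fuse is pressed home in the clips (the force dropped sharply, then met the rigid seat), the hand is still on it pushing with about 14 N, the short fuse and insulator stayed on the turntable, and the job is handed in; no verdict was returned.

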